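Scoop the last walnuts out of the drawer box

TASK

Using the scoop, and without the gripper touching the nuts, scoop the three walnuts out of the wooden box (they run away from the lip until a corner of the box holds them), carry them in the scoop and tip all of them into the bowl. Then set the scoop back on the cork mat, standing flat on its pan with the handle up, and let go of it. Do not ram or lean hard on the box, and leave the jar, the mug and the pepper mill where they stand.

Things in the scene. Friction and masses are not known exactly. Their poses are not given: they have to be found in the camera images.
- bin: low open plywood box, fixed to the worktop, outside 276 (along its x) x 166 (along its y) x 50 high, walls 8 thick, inside 260 x 150; its floor is 8 mm thick. Origin: centre of its underside, on the worktop; z up. The nuts start in its +x half, the half farther from the robot
- scoop: steel scoop, 0.2 kg. Flat pan 90 long (x) x 96 wide (y), floor 2 thick, walls 2.5, open at the front (+x); side walls 32 high, from 24 mm behind the front edge 14 high, none in the last 12 mm; rear wall 42 high. Origin: centre of the pan's underside, x to the open front, z up. A black handle rises from the rear wall's middle, leaning back (to -x) 10 degrees from vertical
- scoop_grip (a point): middle of the handle's grip, at x -58, y 0, z +99 mm from the scoop's origin. The grip is a bar 18 thick (front to back, square to its length) x 30 wide (along the scoop's y) x 85 long, reaching 40 mm either way along its length from this point; axes as the scoop's
- scoop_lip (a point): middle of the scoop's front edge, on its underside, at x +45 mm from the scoop's origin; axes as the scoop's
- nut_a: walnut, about 34 thick x 38 long, 10 to 20 g, smooth (friction 0.2 to 0.35 on box and scoop); lies still on slopes under about 10 degrees, slides or rolls off a scoop tipped 40 or more. Origin: its centre
- nut_b: walnut like nut_a. Origin: its centre
- nut_c: walnut like nut_a. Origin: its centre
- bowl: loose white ceramic bowl, 0.6 kg, 65 high, rim 190 across, foot 86 across, wall 5 thick. Origin: centre of its underside; z up
- mat: cork mat fixed to the worktop, 180 (x) x 140 (y) x 4 thick; the scoop starts on it, facing roughly along the mat's x. Origin: centre of its underside
- jar: bystander: loose glass jar with steel lid, 64 across, 100 high. Origin: centre of its underside
- mug: bystander: loose blue mug, 76 across, 85 high, with handle. Origin: centre of its underside
- mill: bystander: loose dark wooden pepper mill, 52 across, 125 high. Origin: centre of its underside
Mind the look-alikes: they are no part of the job. Leave any turquoise look-alike of the nut_b alone. Leave any yellow look-alike of the bowl alone.

How it is judged (in metres and radians):
On the way:
1. at least one walnut is carried in the scoop, lifted clear of the box (((height (world z) of scoop above 0.055 m and distance between nut_a and scoop below 0.065 m and z of nut_a in the frame of scoop above 0.01 m) or (height (world z) of scoop above 0.055 m and distance between nut_b and scoop below 0.065 m and z of nut_b in the frame of scoop above 0.01 m) or (height (world z) of scoop above 0.055 m and distance between nut_c and scoop below 0.065 m and z of nut_c in the frame of scoop above 0.01 m))), for 0.2 s.
At the end, for the whole second after the job is handed in: all three walnuts lie still in the bowl (centres within 80 mm of its axis, below 75 mm above its underside), the bowl stands upright on the worktop, and the scoop lies still and level (within 0.1 rad) on the cork mat, its pan's middle within 70 mm of the mat's middle (horizontal distance between each of nut_a, nut_b, nut_c and bowl below 0.08 m and z of nut_a in the frame of bowl between 0 and 0.075 m and linear speed of each of nut_a, nut_b, nut_c below 0.03 m/s and z of nut_b in the frame of bowl between 0 and 0.075 m and z of nut_c in the frame of bowl between 0 and 0.075 m and angle between each of bowl, scoop's own z axis and vertical below 0.1 rad and height (world z) of bowl below 0.01 m and horizontal distance between scoop and mat below 0.07 m and height (world z) of scoop below 0.012 m and linear speed of scoop below 0.02 m/s); the robot touches nothing.
It fails at once if the gripper or arm touches a walnut (contact force between any of the arm, the fingers and nut_a above 0.3 N or contact force between any of the arm, the fingers and nut_b above 0.3 N or contact force between any of the arm, the fingers and nut_c above 0.3 N).
It fails at once if the scoop or the arm is rammed or pressed on the box with over 150 N (contact force between any of scoop, the arm and bin above 150 N).
It fails at once if the jar, the mug or the pepper mill is moved by more than 30 mm (distance of any of jar, mug, mill from where it was at the start of the episode above 0.03 m).
It also fails if it takes over 72 s, if anything falls off the work surface, if the arm or the gripper's body presses on something with over 40 N, if the wrist force passes 120 N, or if a joint passes its speed limit or range.

ROBOT

A 6-joint arm with a two-finger parallel gripper is mounted at the origin on the work surface. World frame = base frame: x ahead of the robot, y to its left, z up, the work surface at z = 0. Lengths are in mm, angles in rad, forces in N, time in s.
With the tool pointing down it reaches from about 350 to 725 mm from the base axis. Payload 6 kg.
Tool frame: the origin (TCP) lies midway between the tips of the shut fingers; the grasp point (between the pads) lies 19 mm behind it; z points along the fingers, y is the line along which they close (so a half turn about z gives the same grasp; the last joint's range is limited). The gripper opens to 85 mm and grips with 20 to 120 N. Pads are 22 mm wide; open, the fingers measure 114 mm over their backs; the gripper's body (76 mm by 85 mm) begins 54 mm behind the grasp point. The pads swing forward as they close: fully open they stand 13 mm farther back than shut.
Start: joints at [1.658, 0.04, 0.085, 0, -1.615, -0.334], TCP at [146.556, 581.8, 199.361] pointing down, gripper open.
Joint ranges: [-2.56, 2.56], [-1.29, 2.01], [-1.08, 1.49], [-3.29, 1.98], [-2.81, -0.18], [-2.99, 2.99]. Speed limits (rad/s): [2.57, 2.57, 3.01, 3.14, 3.14, 3.14].

INTERFACE

Orientations are given as a rotation vector (axis times angle).
In Python, from plant import r gives the robot as it stands.
- The arm moves only by the shell command python3 -m inch [OPENING] [FORCE], which reads ROWS from standard input. ROWS is a JSON list of rows, 1 to 5 of them, each an object with the fields sx, sy, sz (the shift in mm), ax, ay, az (a rotation vector in rad); a field left out counts as zero; each row shifts and turns the commanded pose from where the row before left it, along the tool's axes as they then stand; what a row does not reach is not made up. A row lasts 1/10 s, in which the tool goes at most 50 mm and 0.15 rad, less where a joint would pass 70% of its speed; a pose out of reach is approached as far as the arm can. OPENING is the finger opening in mm, set as the command begins (- or left out keeps the last). The fingers move at their own pace and stop on an object; FORCE is the grip in N (left out, the last holds). Time passes only in rows, so rows that do not move let the fingers close. It prints the time, the measured TCP pose, the force, the opening and the grip force at its end. Input that does not fit is refused with a message, and nothing moves.
- r.read_state(): the state, without advancing time (a new reading comes with each control period).
- r.get_image(name): name is "scene" or "top" or "wrist"; returns the picture (384x512x3 uint8, red, green, blue); there is no depth.
- r.get_calibration(name): a dict with "K" (3x3 intrinsics, pixels), "pose" (4x4, takes a point from camera to world coordinates); the wrist camera has in their place "hand_eye" (4x4, takes a point from camera to tool coordinates, whose origin is the TCP and whose axes are the flange's). Camera axes: x right, y down, z forward; pixel columns grow to the right and rows downward; lengths in mm; the calibration is good to about 2 mm. A picture is of the moment at which its call begins: read the wrist's pose just before it. get_calibration takes no time and is no camera call.
- r.job_done(): hands the job in; it is judged then, once.
The state is a dict: "time_s": time; "joints": joint angles; "joint_vel": joint speeds; "joint_efforts": joint torques, N m; "position": TCP position; "eef_rot": TCP orientation; "force": force on the tool from outside, world axes, zero at the start; "ft_torque": the same for the moment, N m; "grip_width": finger opening in mm; "grip_force": force on a finger pad.
Only numpy, scipy, OpenCV 4.12 (cv2) and the standard library are available. Lean on these libraries where they do the work, as an engineer would, in place of code of your own. Each camera call takes 0.05 s, during which the arm holds its last target. There are 200 camera calls.

## Working session

There is one attempt and no reset: what is moved stays moved. The work goes in short steps, Python scripts to look and compute and a shell command to move; the robot and the scene stay as the last step left them, time stands still between calls to the robot, and variables do not carry over. Pictures are saved under pics/ and viewed, at most 10 in all, crops included, and the job is handed in when it is done.

```bash
ls; mkdir -p pics
python3 - <<'E'
from plant import r
import cv2
for n in ["scene","top"]:
    im=r.get_image(n); cv2.imwrite(f"pics/{n}0.png",im[:,:,::-1])
    c=r.get_calibration(n); print(n,c["K"],c["pose"])
print(r.get_calibration("wrist")); print(r.read_state())
E
```

```text
pics
scene [[447.7185883    0.         252.63022544]
 [  0.         447.7185883  188.42910176]
 [  0.           0.           1.        ]] [[ 3.30414141e-01  5.91273835e-01 -7.35677747e-01  1.47287736e+03]
 [ 9.43832546e-01 -2.09114886e-01  2.55834107e-01 -1.97375080e+02]
 [-2.57315436e-03 -7.78887808e-01 -6.27158004e-01  8.31122553e+02]
 [ 0.00000000e+00  0.00000000e+00  0.00000000e+00  1.00000000e+00]]
top [[472.84307933   0.         252.99477381]
 [  0.         472.84307933 194.6318552 ]
 [  0.           0.           1.        ]] [[-1.49815487e-02 -9.92230101e-01  1.23511048e-01  4.25501232e+02]
 [-9.99852382e-01  1.38270415e-02 -1.01993335e-02  1.31588717e+02]
 [ 8.41229336e-03 -1.23645617e-01 -9.92290781e-01  1.46721868e+03]
 [ 0.00000000e+00  0.00000000e+00  0.00000000e+00  1.00000000e+00]]
{'K': array([[315.0605459 ,   0.        , 255.14614712],
       [  0.        , 315.0605459 , 194.67265826],
       [  0.        ,   0.        ,   1.        ]]), 'hand_eye': array([[-4.79381208e-04, -9.58511413e-01, -2.85053752e-01,
         7.22908747e+01],
       [ 9.99999766e-01, -5.9884747
[... 211 characters left out ...]
00e+00]])}
{'time_s': 0.1, 'joints': array([ 1.65768900e+00,  4.07796952e-02,  8.39164308e-02, -4.23528961e-04,
       -1.61552548e+00, -3.33683896e-01]), 'joint_vel': array([ 0.00140634, -0.0004776 ,  0.00199037,  0.00016374, -0.0009163 ,
       -0.00031209]), 'joint_efforts': array([-4.17588948e-03, -3.69346154e+01,  3.48283517e+01,  6.95185035e+00,
       -4.54858731e-03, -3.26551564e-06]), 'position': array([146.42833606, 581.49227939, 198.46312059]), 'eef_rot': array([ 3.11607574e+00, -3.86444181e-01, -1.27789649e-04]), 'force': array([-0.14939455, -0.98769708, -0.53429802]), 'ft_torque': array([-0.02798687,  0.03892759, -0.01129808]), 'grip_force': 0.0, 'grip_width': 85.29060956198452}
```

View pics/scene0.png

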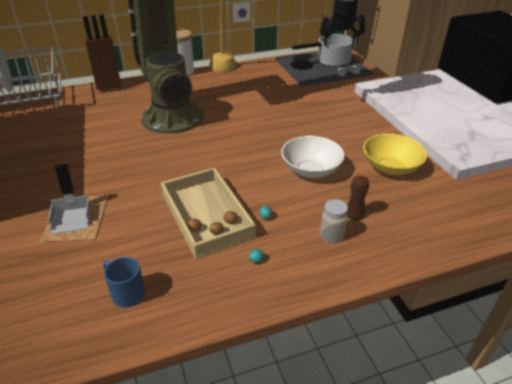

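View pics/top0.png

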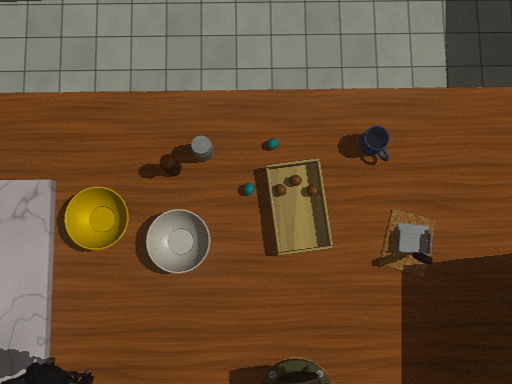

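The scene view shows the scoop on its mat at (70,210), the bin at (207,210) with brown nuts at (194,225), (216,228) and (231,217), and the white bowl at (313,157). It also shows the mug at (125,282), jar at (334,221) and mill at (358,198).

The top view shows the bin corners near (268,165), (319,160), (331,247) and (278,254), and the nuts at (280,189), (295,181) and (312,190). The bowl is at (178,241) and the scoop pan at (412,238).

```bash
cat > h.py <<'E'
import numpy as np, cv2
from scipy.spatial.transform import Rotation as R
from plant import r
def cam(n,st=None):
    c=r.get_calibration(n)
    if n!="wrist": return np.array(c["K"]),np.array(c["pose"])
    T=np.eye(4);T[:3,:3]=R.from_rotvec(st["eef_rot"]).as_matrix();T[:3,3]=st["position"]
    return np.array(c["K"]),T@np.array(c["hand_eye"])
def ray(C,uv):
    K,P=C; d=P[:3,:3]@np.linalg.solve(K,[uv[0],uv[1],1.]); return P[:3,3],d/np.linalg.norm(d)
def plane(C,uv,z):
    o,d=ray(C,uv); return o+d*(z-o[2])/d[2]
def cross(C1,u1,C2,u2):
    o1,d1=ray(C1,u1);o2,d2=ray(C2,u2)
    s=np.linalg.lstsq(np.c_[d1,-d2],o2-o1,rcond=None)[0]
    a,b=o1+d1*s[0],o2+d2*s[1]; return (a+b)/2,np.linalg.norm(a-b)
def proj(C,p):
    K,P=C; q=K@(P[:3,:3].T@(np.array(p)-P[:3,3])); return q[:2]/q[2]
def blobs(mask,amin=20):
    n,l,s,c=cv2.connectedComponentsWithStats(mask.astype(np.uint8))
    return [(c[i],s[i,4],l==i) for i in range(1,n) if s[i,4]>=amin]
def snap(n,name=None):
    st=r.read_state(); im=r.get_image(n)
    if name: cv2.imwrite(f"pics/{name}.png",im[:,:,::-1])
    return im,cam(n,st)
E
python3 - <<'E'
from h import *
np.set_printoptions(precision=1,suppress=True)
T,S=cam("top"),cam("scene")
ti=cv2.imread("pics/top0.png");si=cv2.imread("pics/scene0.png")
th,sh=[cv2.cvtColor(i,cv2.COLOR_BGR2HSV) for i in(ti,si)]
for n,uv in dict(bin=(299,207),nut1=(280,189),mat=(410,240),pan=(412,238),handle=(422,258),bowl=(170,255),wood=(350,220)).items(): print(n,th[uv[1],uv[0]])
print("binS",sh[195,192],"handleS",sh[175,63])
for z,uv in [(50,(268,165)),(50,(319,160)),(50,(331,247)),(50,(278,254)),(25,(280,189)),(25,(295,181)),(25,(312,190)),(65,(178,241)),(100,(202,142)),(125,(169,158)),(85,(375,133)),(4,(390,210)),(4,(435,218)),(30,(272,144))]:
    print(uv,z,plane(T,uv,z))
for a,b in [((280,189),(216,228)),((295,181),(231,217)),((312,190),(194,225)),((178,241),(313,152))]:
    print(a,b,*cross(T,a,S,b))
b=cv2.resize(ti[195:285,360:460],(800,720),interpolation=cv2.INTER_CUBIC)[:600];c=cv2.resize(si[150:255,30:120],(510,600),interpolation=cv2.INTER_CUBIC)
cv2.imwrite("pics/c1.png",cv2.resize(np.hstack([cv2.resize(ti[195:285,360:450],(400,400)),cv2.resize(si[155:245,30:120],(400,400))]),(800,400)))
E
```

```text
bin [ 22 129 152]
nut1 [ 16 202  92]
mat [ 15  12 124]
pan [ 21  15 122]
handle [  3 100  28]
bowl [ 26  32 161]
wood [ 12 193 119]
binS [ 21  90 204] handleS [ 5 96 16]
(268, 165) 50 [692.2  70.   50. ]
(319, 160) 50 [705.6 -86.   50. ]
(331, 247) 50 [ 441.2 -113.3   50. ]
(278, 254) 50 [422.9  45.3  50. ]
(280, 189) 25 [621.3  33.3  25. ]
(295, 181) 25 [645.6 -13.5  25. ]
(312, 190) 25 [616.9 -65.2  25. ]
(178, 241) 65 [465.4 340.4  65. ]
(202, 142) 100 [754.3 265.7 100. ]
(169, 158) 125 [702.4 358.4 125. ]
(375, 133) 85 [ 778.8 -251.6   85. ]
(390, 210) 4 [ 553.5 -309.3    4. ]
(435, 218) 4 [ 526.5 -448.3    4. ]
(272, 144) 30 [762.   55.4  30. ]
(280, 189) (216, 228) [621.3  13.3  -7.9] 36.63779594667755
(295, 181) (231, 217) [647.1   9.1  55.4] 41.04368275383818
(312, 190) (194, 225) [617.4 -64.   23.2] 2.939941390971822
(178, 241) (313, 152) [466.7 343.6  63.7] 6.529914650788423
```

View pics/c1.png

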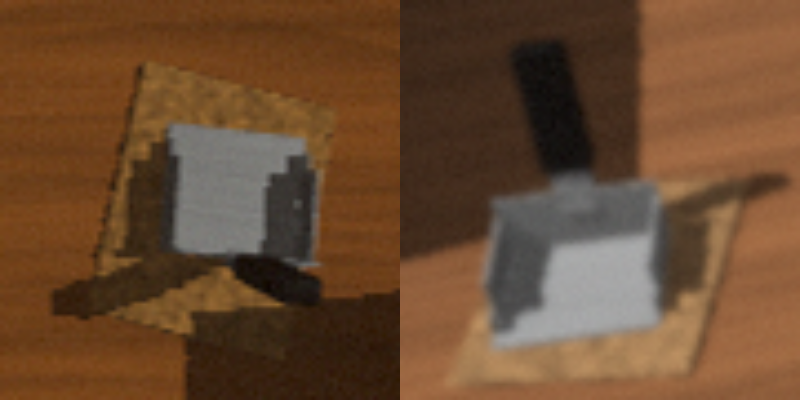

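The crop shows the pan's front edge in the top view from about (398,223) to (429,226). The black handle runs down and right to (431,260) in that view, and from (68,194) to (61,165) in the scene view.

```bash
cat >> h.py <<'E'
np.set_printoptions(precision=2,suppress=True)
def tool(dw,Rm=None):
    "world shift -> tool axes of the measured pose"
    if Rm is None: Rm=R.from_rotvec(r.read_state()["eef_rot"]).as_matrix()
    return Rm.T@np.array(dw,float)
def turn(Rt):
    "rotvec in tool axes to reach orientation Rt"
    Rm=R.from_rotvec(r.read_state()["eef_rot"]).as_matrix(); return R.from_matrix(Rm.T@Rt).as_rotvec()
E
python3 - <<'E'
from h import *
T,S=cam("top"),cam("scene")
ti=cv2.imread("pics/top0.png");si=cv2.imread("pics/scene0.png")
def ends(im,x0,y0,x1,y1,thr):
    g=im[y0:y1,x0:x1].max(2); b=max(blobs(g<thr),key=lambda b:b[1])
    p=np.argwhere(b[2])[:,::-1]+[x0,y0]; m=p.mean(0); _,_,v=np.linalg.svd(p-m,full_matrices=False)
    s=(p-m)@v[0]; a,c=m+v[0]*s.min(),m+v[0]*s.max()
    return (m,)+((a,c) if a[1]<c[1] else (c,a))+(len(p),)
ht=ends(ti,405,248,445,268,38);hs=ends(si,50,155,80,200,35)
print(ht,hs)
print("mid",*cross(T,ht[0],S,hs[0])); print("top",*cross(T,ht[2],S,hs[1]));print("bot",*cross(T,ht[1],S,hs[2]))
for uv in [(397.8,223.1),(428.6,226.5)]: print("lip",plane(T,uv,5))
for uv in [(392.5,209),(435.2,219),(382,255),(423,275)]: print("mat",plane(T,uv,4))
Rt=R.from_rotvec(r.read_state()["eef_rot"]).as_matrix();print(Rt)
G=np.array([[0,-1,0],[-1,0,0],[0,0,-1]],float)
print(turn(G),G.T@np.array([450-146,300-581,50]),G.T@np.array([425-450,-395-300,0]))
E
```

```text
(array([422.24, 257.57]), array([412.17, 253.57]), array([431.67, 261.31]), 136) (array([ 63.9 , 178.47]), array([ 59.75, 164.2 ]), array([ 68.08, 192.85]), 330)
mid [ 406.77 -363.96  101.09] 3.6113278866148075
top [ 397.14 -368.61  143.77] 13.909117621459952
bot [ 417.75 -357.72   57.08] 9.651381192501596
lip [ 512.29 -331.15    5.  ]
lip [ 500.37 -426.32    5.  ]
mat [ 556.48 -317.25    4.  ]
mat [ 523.4 -448.7    4. ]
mat [ 414.95 -277.54    4.  ]
mat [ 352.33 -400.43    4.  ]
[[ 0.97 -0.24 -0.  ]
 [-0.24 -0.97 -0.  ]
 [ 0.    0.   -1.  ]]
[ 0.   -0.    1.32] [ 281. -304.  -50.] [695.  25.   0.]
```

```bash
echo '[{"az": 0.145}, {"az": 0.145}, {"az": 0.145}, {"az": 0.145}, {"az": 0.145}]' | python3 -m inch; echo '[{"az": 0.145}, {"az": 0.145}, {"az": 0.145}, {"az": 0.145}, {"az": 0.145}]' | python3 -m inch
echo '[{"sx": 27, "sy": -38, "sz": -6}, {"sx": 27, "sy": -38, "sz": -6}, {"sx": 27, "sy": -38, "sz": -6}, {"sx": 27, "sy": -38, "sz": -6}, {"sx": 27, "sy": -38, "sz": -6}]' | python3 -m inch
echo '[{"sx": 27, "sy": -38, "sz": -6}, {"sx": 27, "sy": -38, "sz": -6}, {"sx": 27, "sy": -38, "sz": -6}, {"sx": 27, "sy": -38, "sz": -6}, {}]' | python3 -m inch
echo '[{"sx": 47, "sy": -3}, {"sx": 47, "sy": -3}, {"sx": 47, "sy": -3}, {"sx": 47, "sy": -3}, {"sx": 47, "sy": -3}]' | python3 -m inch
echo '[{"sx": 47, "sy": -3}, {"sx": 47, "sy": -3}, {"sx": 47, "sy": -3}, {"sx": 47, "sy": -3}, {"sx": 47, "sy": -3}]' | python3 -m inch
echo '[{"sx": 47, "sy": -3}, {"sx": 47, "sy": -3}, {"sx": 47, "sy": -3}, {"sx": 47, "sy": -3}, {}]' | python3 -m inch
python3 - <<'E'
from h import *
im,C=snap("wrist","w1"); s=r.read_state(); print(s["position"],s["joints"])
for p in [(406.8,-364,101),(506,-379,5)]: print(proj(C,p))
E
```

```text
time_s: 0.6
position: [146.5, 581.6, 198.8]
eef_rot: [2.773, -1.475, 0.001]
force: [0.1, 0.7, -0.2]
grip_width: 85.0
grip_force: 0.0
time_s: 1.1
position: [146.5, 581.6, 198.8]
eef_rot: [2.07, -2.362, 0.001]
force: [-0.1, -0.3, -0.5]
grip_width: 85.9
grip_force: 0.0
time_s: 1.6
position: [318.9, 422.5, 229.3]
eef_rot: [2.078, -2.356, 0.0]
force: [0.5, 1.6, -0.6]
grip_width: 85.5
grip_force: 0.0
time_s: 2.1
position: [458.3, 294.2, 253.9]
eef_rot: [-2.07, 2.363, -0.002]
force: [-0.7, 0.7, 0.2]
grip_width: 85.1
grip_force: 0.0
time_s: 2.6
position: [439.9, 61.4, 253.2]
eef_rot: [2.078, -2.356, -0.0]
force: [1.0, -0.7, 0.0]
grip_width: 85.5
grip_force: 0.0
time_s: 3.1
position: [425.4, -173.7, 253.3]
eef_rot: [-2.078, 2.356, -0.0]
force: [1.9, 0.1, 0.3]
grip_width: 85.0
grip_force: 0.0
time_s: 3.6
position: [412.8, -363.9, 251.0]
eef_rot: [2.069, -2.361, -0.006]
force: [-0.1, 0.2, -0.5]
grip_width: 85.3
grip_force: 0.0
[ 413.39 -362.06  251.5 ] [-0.35 -0.08  0.06 -0.   -1.72  0.22]
[260.   171.66]
[183.7  155.02]
```

View pics/w1.png

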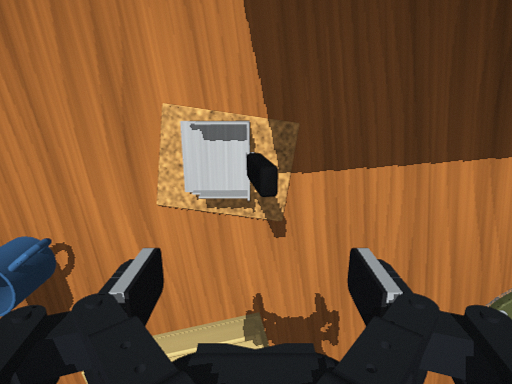

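The wrist view shows the pan from about (182,122) to (250,200), with its lip on the left. The handle runs from (250,158) to its top at (270,190), close to the predicted mid point (260,172).

Run:
```python
from h import *
from plant import r
T,S=cam("top"),cam("scene"); W=cam("wrist",r.read_state())
im=cv2.imread("pics/w1.png"); x0,y0=240,140
b=max(blobs(im[140:205,240:290].max(2)<28),key=lambda b:b[1]); 
p=(np.argwhere(b[2])[:,::-1]+[x0,y0]).astype(np.int32); m=p.mean(0)
print(m,b[1],p.min(0),p.max(0),cv2.minAreaRect(p))
print(*cross(W,m,S,(63.9,178.47)),*cross(W,m,T,(422.24,257.57)))
# lip
g=cv2.cvtColor(im,cv2.COLOR_BGR2HSV)
for y in range(124,198,8): print(y,[int(v) for v in g[y,172:200,1]])
for uv in [(180,122),(189,196),(250,122),(250,199)]: print(plane(W,uv,6))
for uv in [(163,103),(299,122),(281,220),(157,205)]: print("mat",plane(W,uv,4))
```

```text
[261.96 174.62] 976 [247 153] [276 196] ((261.5, 174.5), (43.0, 29.0), 90.0)
[ 406.45 -360.45  100.95] 3.8586780890945622 [ 406.3  -361.42  113.31] 0.9165069414707657
124 [149, 148, 146, 144, 147, 142, 141, 134, 67, 17, 9, 8, 8, 5, 8, 8, 8, 5, 9, 11, 5, 8, 8, 6, 8, 7, 8, 7]
132 [146, 146, 147, 147, 147, 151, 148, 151, 108, 4, 9, 8, 8, 8, 8, 8, 8, 7, 8, 7, 7, 4, 8, 9, 9, 9, 9, 9]
140 [148, 149, 147, 149, 151, 151, 153, 152, 136, 57, 17, 7, 7, 5, 9, 8, 8, 9, 7, 8, 5, 5, 6, 9, 6, 6, 7, 8]
148 [147, 151, 153, 149, 150, 154, 151, 151, 159, 119, 29, 14, 11, 9, 5, 6, 9, 9, 8, 9, 7, 7, 9, 9, 6, 6, 8, 7]
156 [145, 148, 152, 147, 143, 141, 141, 143, 147, 154, 82, 17, 8, 7, 8, 6, 8, 8, 9, 5, 8, 9, 7, 8, 8, 6, 10, 10]
164 [150, 148, 151, 146, 150, 147, 150, 150, 151, 156, 118, 37, 13, 9, 9, 8, 6, 5, 6, 9, 9, 8, 7, 9, 9, 9, 8, 8]
172 [145, 147, 148, 147, 145, 149, 145, 143, 144, 144, 152, 90, 19, 11, 7, 6, 6, 8, 7, 8, 9, 8, 9, 9, 8, 8, 5, 5]
180 [148, 144, 152, 150, 148, 145, 148, 149, 147, 145, 152, 120, 38, 13, 7, 7, 7, 8, 8, 8, 5, 5, 7, 7, 8, 8, 9, 8]
188 [151, 148, 143, 137, 145, 147, 147, 150, 145, 149, 149, 155, 96, 7, 11, 9, 7, 5, 5, 8, 7, 5, 7, 7, 7, 8, 8, 6]
196 [148, 151, 151, 146, 149, 146, 144, 147, 149, 152, 145, 147, 151, 146, 143, 145, 145, 147, 145, 145, 149, 151, 151, 154, 157, 165, 55, 12]
[ 503.15 -420.06    6.  ]
[ 510.61 -319.73    6.  ]
[ 412.99 -408.19    6.  ]
[ 427.13 -304.25    6.  ]
mat [ 520.53 -446.23    4.  ]
mat [ 349.52 -399.7     4.  ]
mat [ 387.51 -266.61    4.  ]
mat [ 558.25 -312.09    4.  ]
```

```bash
echo '[{"sy": 9.5, "sz": 39}, {"sy": 9.5, "sz": 40}, {"az": -0.04}, {"ax": 0.088}, {"ax": 0.087}]' | python3 -m inch; echo '[{}, {}]' | python3 -m inch
python3 - <<'E'
from h import *
im,W=snap("wrist","w2"); s=r.read_state(); Rm=R.from_rotvec(s["eef_rot"]).as_matrix();print(s["position"],Rm)
S=cam("scene");G=np.array([406.4,-361,102]); print(proj(W,G))
cv2.imwrite("pics/w2.png",im[:,:,::-1])
dk=max([b for b in blobs(im[60:300,190:330].max(2)<28)],key=lambda b:-np.hypot(*(b[0]+[190,60]-proj(W,G))) if b[1]>500 else -999)
m=dk[0]+[190,60];print(m,dk[1],cross(W,m,S,(63.9,178.47)))
t=G+19*Rm[:,2]; print("to go tool",Rm.T@(t-s["position"]))
E
```

```text
time_s: 4.15
position: [396.3, -356.6, 173.8]
eef_rot: [-2.041, 2.219, -0.197]
force: [-0.3, -0.6, 0.6]
grip_width: 85.5
grip_force: 0.0
time_s: 4.35
position: [395.5, -357.1, 175.1]
eef_rot: [-2.04, 2.222, -0.196]
force: [-0.7, -0.2, -0.3]
grip_width: 85.7
grip_force: 0.0
[ 395.73 -357.2   174.72] [[-0.08 -0.98  0.17]
 [-1.    0.08 -0.01]
 [ 0.   -0.17 -0.98]]
[257.07 189.27]
[257.22 191.68] 1340 (array([ 407.03, -360.5 ,  101.25]), np.float64(3.5424542117899755))
to go tool [ 2.87  1.84 92.52]
```

View pics/w2.png

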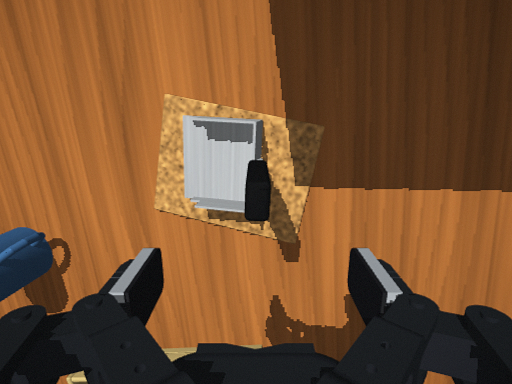

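The wrist view shows the handle upright in the picture from (256,160) to (257,220), centred between the fingers and aligned with them. The measured position agrees with the plan, so I'll descend and close the gripper.

```bash
echo '[{"sx": 1, "sy": 1, "sz": 31}, {"sx": 1, "sy": 1, "sz": 31}, {"sx": 0.5, "sz": 30}, {}]' | python3 -m inch && echo '[{}, {}, {}, {}, {}]' | python3 -m inch 0 90; echo '[{}, {}, {}]' | python3 -m inch
python3 - <<'E'
from h import *
im,W=snap("wrist","w3");s=r.read_state();print(s["position"],R.from_rotvec(s["eef_rot"]).as_matrix(),s["force"],s["ft_torque"],s["grip_width"],s["grip_force"])
E
```

```text
time_s: 4.8
position: [407.7, -359.4, 77.8]
eef_rot: [-2.043, 2.225, -0.181]
force: [-0.3, 0.1, -0.5]
grip_width: 85.5
grip_force: 0.0
time_s: 5.3
position: [409.8, -362.1, 85.0]
eef_rot: [-2.039, 2.223, -0.199]
force: [1.4, -0.1, 0.7]
grip_width: 16.5
grip_force: 89.8
time_s: 5.6
position: [409.8, -362.2, 84.9]
eef_rot: [-2.039, 2.223, -0.199]
force: [-0.4, -0.5, 5.7]
grip_width: 16.4
grip_force: 90.5
[ 409.75 -362.21   84.88] [[-0.09 -0.98  0.18]
 [-1.    0.08 -0.02]
 [ 0.   -0.18 -0.98]] [ 0.14 -0.54  5.62] [0.19 0.12 0.01] 15.97266356610078 90.47515511512756
```

View pics/w3.png

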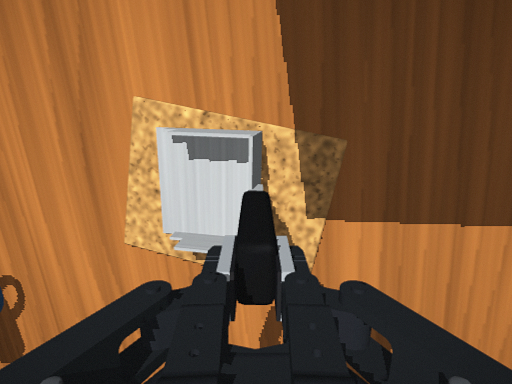

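The view shows the handle gripped centrally at (257,245), with the pan flat on the mat. Next I'll get the bin pose from masks in the two fixed views.

Run:
```python
from h import *
T,S=cam("top"),cam("scene")
Q=[]
for n,roi,zz in [("top0",(255,150,345,265),50),("scene0",(155,160,265,262),50)]:
    im=cv2.imread(f"pics/{n}.png"); x0,y0,x1,y1=roi
    h=cv2.cvtColor(im,cv2.COLOR_BGR2HSV)[y0:y1,x0:x1].astype(int)
    m=(h[...,0]>=17)&(h[...,0]<=28)&(h[...,1]<165)&(h[...,2]>60)
    b=max(blobs(m),key=lambda b:b[1]); p=(np.argwhere(b[2])[:,::-1]+[x0,y0]).astype(np.int32)
    hull=cv2.convexHull(p); q=cv2.approxPolyDP(hull,4,True)[:,0]; print(n,b[1],q.tolist(),cv2.minAreaRect(p))
    C=T if n=="top0" else S
    for uv in q: print("  ",uv,plane(C,uv,50)[:2],plane(C,uv,0)[:2])
    for uv in [] : pass
cv2.imwrite("pics/c2.png",np.hstack([cv2.resize(cv2.imread("pics/top0.png")[150:262,250:350],(400,448),interpolation=cv2.INTER_CUBIC),cv2.resize(cv2.imread("pics/scene0.png")[160:260,155:265],(400,448),interpolation=cv2.INTER_CUBIC)]))
```

```text
top0 4446 [[332, 247], [278, 254], [266, 165], [319, 159]] ((298.5845947265625, 206.32080078125), (91.51963806152344, 55.79840087890625), 81.57302856445312)
   [332 247] [ 441.18 -116.32] [ 441.74 -125.07]
   [278 254] [422.88  45.3 ] [422.79  42.25]
   [266 165] [692.27  76.06] [701.68  74.1 ]
   [319 159] [708.7  -86.11] [718.69 -93.79]
scene0 4930 [[255, 236], [195, 257], [161, 182], [215, 168], [255, 223]] ((208.70005798339844, 208.90000915527344), (90.78436279296875, 70.21253204345703), 63.43495178222656)
   [255 236] [734.47  65.16] [687.21  81.97]
   [195 257] [752.96 -90.26] [706.88 -83.4 ]
   [161 182] [ 442.56 -114.02] [ 376.6  -108.69]
   [215 168] [428.88  48.36] [362.05  64.09]
   [255 223] [690.66  80.7 ] [640.59  98.5 ]
```

View pics/c2.png

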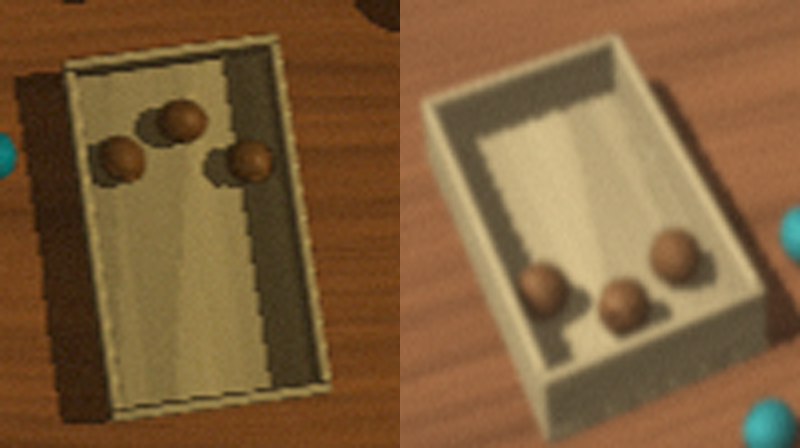

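The crop shows the bin's rim cleanly, with the nuts at both sides and near the middle of the far half. I'll lift the scoop, yaw it to the bin and fly over.

```bash
echo '[{"sy": -4, "sz": -20}, {"sy": -7, "sz": -39}, {"sy": -7, "sz": -39}, {"ay": -0.0175, "az": -0.096}, {"ay": -0.0175, "az": -0.096}]' | python3 -m inch
echo '[{"sx": -38, "sy": -13, "sz": 2}, {"sx": -38, "sy": -13, "sz": 2}, {"sx": -38, "sy": -13, "sz": 2}, {"sx": -38, "sy": -13, "sz": 2}, {"sx": -38, "sy": -13, "sz": 2}]' | python3 -m inch
echo '[{"sx": -38, "sy": -13, "sz": 2}, {"sx": -38, "sy": -13, "sz": 2}, {"sx": -38, "sy": -13, "sz": 2}, {}, {}]' | python3 -m inch
cat >> h.py <<'E'
Bc=np.array([567,-19,0.]);byaw=.11
BX=np.array([np.cos(byaw),np.sin(byaw),0]);BY=np.array([-BX[1],BX[0],0])
OR=R.from_rotvec([-2.039,2.223,-.199]).as_matrix(); p0=np.array([409.8,-362.2,85]); y0=np.arctan2(-OR[1,1],-OR[0,1])
SR=OR.T@R.from_euler('z',y0).as_matrix()   # scoop axes in tool
SO=OR.T@(p0*0+np.array([np.cos(y0)*54.4,np.sin(y0)*54.4,-81])) # scoop origin in tool
def scoop(s=None):
    s=s or r.read_state(); M=R.from_rotvec(s["eef_rot"]).as_matrix(); A=M@SR
    o=np.array(s["position"])+M@SO; lip=o+A[:,0]*45; d=lip-Bc
    return dict(o=o,lip=lip,lipb=np.array([d@BX,d@BY,lip[2]]),yaw=np.arctan2(A[1,0],A[0,0]),pitch=np.arcsin(A[2,0]),roll=np.arcsin(A[2,1]),A=A,M=M)
def show():
    s=r.read_state(); k=scoop(s); print("t",s["time_s"],"tcp",s["position"],"F",s["force"],"o",k["o"],"lip",k["lip"],"lipbin",k["lipb"],"ypr",np.array([k["yaw"],k["pitch"],k["roll"]]))
    return k
E
python3 - <<'E'
from h import *
k=show(); print(y0)
M=k["M"]; print(r.read_state()["joints"])
for d in [BX,BY,[0,0,-1]]: print(M.T@np.array(d))
snap("top","t1")
E
```

```text
time_s: 6.15
position: [410.0, -361.2, 183.6]
eef_rot: [-2.241, 2.001, -0.175]
force: [0.1, -0.1, -2.7]
grip_width: 16.5
grip_force: 89.5
time_s: 6.65
position: [453.9, -163.9, 183.5]
eef_rot: [-2.238, 2.007, -0.172]
force: [1.2, 0.2, -2.4]
grip_width: 16.5
grip_force: 89.4
time_s: 7.15
position: [480.7, -47.0, 184.5]
eef_rot: [-2.242, 2.005, -0.172]
force: [-0.2, -1.0, -2.5]
grip_width: 16.7
grip_force: 89.2
t 7.15 tcp [480.72 -47.02 184.48] F [-0.23 -1.02 -2.46] o [534.38 -40.78 103.23] lip [579.09 -35.75 103.01] lipbin [ 10.18 -17.98 103.01] ypr [ 0.11 -0.    0.  ]
-0.0861533775431935
[ 0.36 -0.46 -0.39  0.04 -1.47 -0.25]
[ 0.   -0.99  0.17]
[-1. -0.  0.]
[0.   0.17 0.99]
```

```bash
echo '[{"sy": 5, "sz": 28}, {"sy": 5, "sz": 28}, {"sy": 4.5, "sz": 26}, {}]' | python3 -m inch; echo '[{"sy": 0.7, "sz": 4}, {"sy": 0.3, "sz": 2}, {}]' | python3 -m inch
python3 - <<'E'
from h import *
show()
E
```

```text
time_s: 7.6
position: [478.5, -49.4, 97.7]
eef_rot: [-2.24, 2.013, -0.167]
force: [-0.7, -0.2, -2.3]
grip_width: 16.4
grip_force: 89.2
time_s: 7.9
position: [481.9, -48.1, 97.6]
eef_rot: [-2.237, 2.006, -0.176]
force: [-0.4, 0.2, -1.6]
grip_width: 16.3
grip_force: 89.2
t 7.9 tcp [481.89 -48.09  97.61] F [-0.45  0.16 -1.65] o [535.91 -41.97  16.58] lip [580.64 -37.07  16.56] lipbin [ 11.57 -19.46  16.56] ypr [ 0.11 -0.    0.  ]
```

```bash
echo '[{"sy": 0.5, "sz": 3}, {"sy": 0.5, "sz": 3}, {}]' | python3 -m inch; echo '[{"sy": 0.2, "sz": 1.5}, {}]' | python3 -m inch; echo '[{"sy": 0.2, "sz": 1.5}, {}]' | python3 -m inch;  python3 - <<'E'
from h import *
show()
E
```

```text
time_s: 8.2
position: [481.2, -47.9, 89.9]
eef_rot: [-2.238, 2.006, -0.174]
force: [0.8, 0.3, -2.1]
grip_width: 16.4
grip_force: 89.2
time_s: 8.4
position: [481.6, -47.9, 89.0]
eef_rot: [-2.238, 2.006, -0.175]
force: [0.2, 0.1, -1.5]
grip_width: 16.7
grip_force: 89.4
time_s: 8.6
position: [482.5, -48.0, 88.9]
eef_rot: [-2.237, 2.005, -0.178]
force: [-1.5, -0.4, 3.7]
grip_width: 16.4
grip_force: 90.1
t 8.6 tcp [482.47 -48.03  88.87] F [-1.5  -0.42  3.71] o [536.58 -41.92   7.91] lip [581.31 -37.     7.93] lipbin [ 12.24 -19.46   7.93] ypr [0.11 0.   0.  ]
```

```bash
echo '[{"sx": 3}, {"sx": 2}, {}]' | python3 -m inch; echo '[{"sx": 1.5}, {}]' | python3 -m inch; echo '[{"sx": 1.5}, {}]' | python3 -m inch;  python3 - <<'E'
from h import *
show()
E
```

```text
time_s: 8.9
position: [483.3, -52.9, 88.8]
eef_rot: [-2.236, 2.004, -0.178]
force: [0.6, 0.4, 5.6]
grip_width: 16.4
grip_force: 90.2
time_s: 9.1
position: [483.5, -54.1, 88.9]
eef_rot: [-2.236, 2.004, -0.178]
force: [-1.1, 2.6, 5.3]
grip_width: 16.4
grip_force: 90.3
time_s: 9.3
position: [483.7, -54.8, 89.1]
eef_rot: [-2.236, 2.002, -0.176]
force: [-2.3, 5.8, 7.6]
grip_width: 16.4
grip_force: 90.6
t 9.3 tcp [483.66 -54.8   89.08] F [-2.34  5.8   7.63] o [537.83 -48.42   8.17] lip [582.55 -43.45   8.25] lipbin [ 12.78 -26.01   8.25] ypr [0.11 0.   0.  ]
```

```bash
echo '[{"sx": -1.8}, {"sy": -7.9, "sz": 1.35}, {"sy": -7.9, "sz": 1.35}, {"sy": -7.9, "sz": 1.35}, {"sy": -7.9, "sz": 1.35}]' | python3 -m inch; echo '[{"sy": -7.9, "sz": 1.35}, {"sy": -7.9, "sz": 1.35}, {"sy": -7.9, "sz": 1.35}, {"sy": -7.9, "sz": 1.35}, {"sy": -7.9, "sz": 1.35}]' | python3 -m inch;  python3 - <<'E'
from h import *
show()
a,_=snap("top","t2");b,_=snap("wrist","w4")
t=cv2.resize(a[150:262,250:350],(400,448),interpolation=cv2.INTER_CUBIC)
cv2.imwrite("pics/c3.png",np.hstack([t,cv2.resize(b,(400,448))])[:,:,::-1])
E
```

```text
time_s: 9.8
position: [514.9, -50.3, 88.9]
eef_rot: [-2.238, 2.005, -0.176]
force: [-4.7, 2.6, 9.8]
grip_width: 16.3
grip_force: 90.9
time_s: 10.3
position: [554.6, -45.8, 89.0]
eef_rot: [-2.238, 2.005, -0.176]
force: [-3.8, 3.3, 9.4]
grip_width: 16.6
grip_force: 90.8
t 10.3 tcp [554.63 -45.81  88.99] F [-3.83  3.28  9.45] o [608.61 -39.61   7.95] lip [653.34 -34.66   7.91] lipbin [ 84.1  -25.04   7.91] ypr [ 0.11 -0.    0.  ]
```

View pics/c3.png

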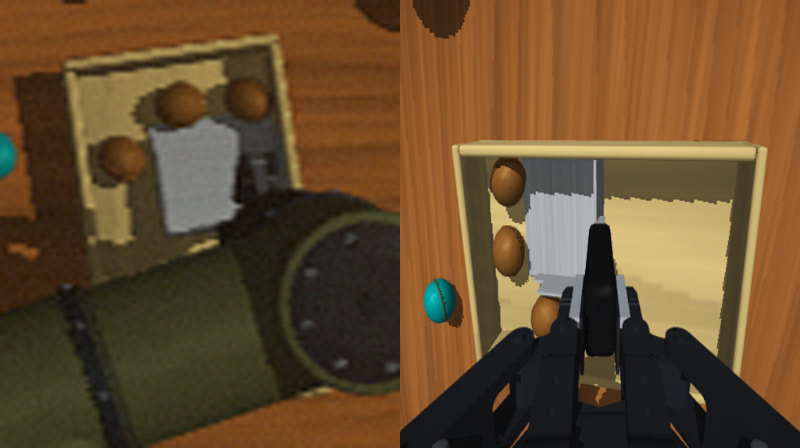

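The two nuts ahead of the lip, at (180,105) and (247,98) in the top crop, lie within the pan's width. The third is outside the pan at (122,158). I'll continue to the far wall.

```bash
echo '[{"sy": -7.9, "sz": 1.4}, {"sy": -7.9, "sz": 1.4}, {"sy": -5.9, "sz": 1}, {"sy": -5.9, "sz": 1}, {"sy": -3.9, "sz": 0.7}]' | python3 -m inch; echo '[{"sy": -3.9, "sz": 0.7}, {"sy": -2.9, "sz": 0.5}, {}]' | python3 -m inch;  echo '[{"sy": -2.9, "sz": 0.5}, {}]' | python3 -m inch;python3 - <<'E'
from h import *
show()
b,_=snap("wrist","w5")
E
```

```text
time_s: 10.9
position: [586.4, -42.2, 89.0]
eef_rot: [-2.238, 2.004, -0.175]
force: [-5.3, 4.4, 9.8]
grip_width: 16.7
grip_force: 90.9
time_s: 11.2
position: [593.4, -41.3, 89.0]
eef_rot: [-2.238, 2.004, -0.176]
force: [-1.8, 3.4, 7.4]
grip_width: 16.7
grip_force: 90.7
time_s: 11.4
position: [596.2, -41.0, 89.0]
eef_rot: [-2.238, 2.004, -0.176]
force: [-3.1, 4.4, 7.8]
grip_width: 16.3
grip_force: 90.7
t 11.4 tcp [596.16 -41.03  89.  ] F [-3.13  4.44  7.78] o [650.15 -34.79   7.96] lip [694.88 -29.83   7.94] lipbin [125.92 -24.8    7.94] ypr [ 0.11 -0.    0.  ]
```

```bash
echo '[{"sy": -2, "sz": 0.3}, {}]' | python3 -m inch; echo '[{"sy": -2, "sz": 0.3}, {}]' | python3 -m inch;python3 - <<'E'
from h import *
show()
b,W=snap("wrist","w6")
h=cv2.cvtColor(b,cv2.COLOR_RGB2HSV).astype(int)
m=(h[...,0]>=6)&(h[...,0]<=16)&(h[...,1]>150)&(h[...,2]>50)&(h[...,2]<150)
for c,a,_ in blobs(m,150):
    p=plane(W,c,26)-Bc; print(c,a,p@BX,p@BY)
cv2.imwrite("pics/c4.png",cv2.resize(b[100:330,40:260],(570,596))[:,:,::-1])
E
```

```text
time_s: 11.65
position: [598.0, -40.8, 89.0]
eef_rot: [-2.238, 2.004, -0.175]
force: [-3.9, 3.7, 8.6]
grip_width: 16.0
grip_force: 90.8
time_s: 11.85
position: [598.8, -40.9, 89.1]
eef_rot: [-2.24, 2.005, -0.173]
force: [-11.1, 4.6, 11.0]
grip_width: 16.6
grip_force: 91.5
t 11.85 tcp [598.8  -40.93  89.09] F [-11.06   4.58  11.02] o [652.55 -34.74   7.9 ] lip [697.28 -29.77   7.74] lipbin [128.31 -25.     7.74] ypr [ 0.11 -0.    0.  ]
[ 50.63 138.55] 19418 215.36700092439378 -66.89680153623914
[147.15  27.67] 449 119.12293927578888 -147.8798794092495
[187.33  52.91] 4358 89.77421685824973 -130.47742678096648
[255.19  60.25] 1766 40.142064055055286 -124.59702459089215
[315.03  50.51] 2171 -0.7863952921877346 -129.86113421931847
[351.79  21.52] 290 -23.28963285466618 -146.53160053481042
[357.06  57.58] 653 -28.491308317958904 -124.87518931376862
[370.    49.26] 501 -36.22670729650209 -129.75412658208333
[433.02  35.87] 2293 -73.51005925688841 -136.55820948402456
[482.28  54.15] 4656 -103.70680751198519 -125.27052711558119
[168.91 174.34] 1262 111.41334053077394 -40.05968791364041
[171.82 219.3 ] 1223 112.03649404410136 -0.9396858588922989
[ 81.77 300.7 ] 230 213.8190616629487 91.56626162205774
[505.62 339.63] 688 -158.78764658396614 81.75159317846214
[254.35 338.56] 662 40.93049545655668 110.71077530071837
```

View pics/c4.png

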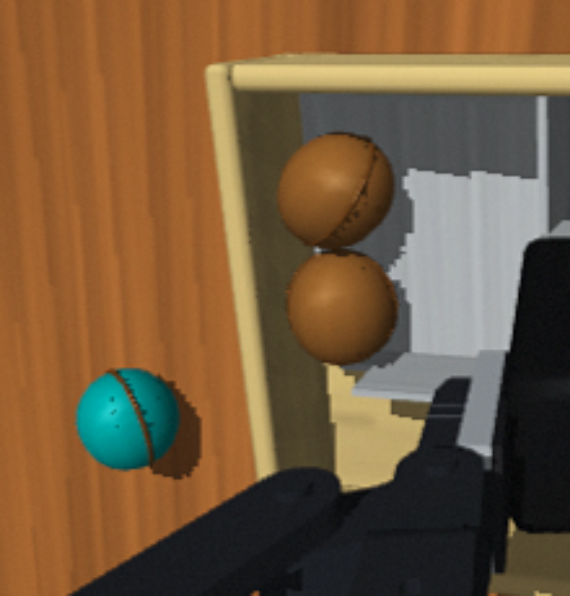

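The lip rests against the far wall. Both nuts sit on the pan, at (340,190) and (342,305) in the crop. I'll back off 1.5 mm and tilt the nose up about the rear edge so they roll in.

```bash
echo '[{"sx": -0.8, "sy": 1.5, "sz": -1.2}, {"sy": 8.1, "sz": -0.3, "ax": 0.1}, {"sy": 8.1, "sz": -0.3, "ax": 0.1}, {"sy": 8.1, "sz": -0.3, "ax": 0.1}, {}]' | python3 -m inch;  echo '[{"sy": 8.1, "sz": -0.3, "ax": 0.1}, {"sy": 8.1, "sz": -0.3, "ax": 0.1}, {}]' | python3 -m inch;python3 - <<'E'
from h import *
k=show()
b,W=snap("wrist","w7")
h=cv2.cvtColor(b,cv2.COLOR_RGB2HSV).astype(int)
m=(h[...,0]>=6)&(h[...,0]<=16)&(h[...,1]>150)&(h[...,2]>50)&(h[...,2]<150)
for c,a,_ in blobs(m,150):
  if c[1]>130: p=plane(W,c,40)-k["o"]; print(c,a,k["A"].T@p)
E
```

```text
time_s: 12.4
position: [572.0, -44.0, 81.7]
eef_rot: [-2.048, 1.834, -0.448]
force: [1.1, 0.6, -0.8]
grip_width: 16.5
grip_force: 90.1
time_s: 12.7
position: [558.4, -45.4, 73.4]
eef_rot: [-1.914, 1.712, -0.607]
force: [1.5, 0.0, 0.5]
grip_width: 16.6
grip_force: 90.0
t 12.7 tcp [558.42 -45.35  73.43] F [1.52 0.03 0.55] o [644.61 -35.59  28.76] lip [683.78 -31.21  50.48] lipbin [114.73 -24.95  50.48] ypr [0.11 0.5  0.  ]
[228.6  176.03] 1217 [-24.37 -17.57  26.29]
[111.03 248.55] 469 [160.08 107.87 -75.55]
[122.13 258.5 ] 341 [137.46 113.35 -63.08]
[224.88 222.2 ] 617 [-19.61  21.3   23.62]
```

Both nuts have rolled back against the rear wall of the pan. Next I'll lift and yaw toward the bowl.

```bash
echo '[{"sy": -13, "sz": -16}, {"sy": -25, "sz": -31}, {"sy": -25, "sz": -31}, {"sy": -16, "sz": -20}, {}]' | python3 -m inch
echo '[{"ay": -0.092, "az": -0.114}, {"ay": -0.092, "az": -0.114}, {"ay": -0.092, "az": -0.114}, {"ay": -0.092, "az": -0.114}, {"ay": -0.092, "az": -0.114}]' | python3 -m inch
echo '[{"ay": -0.092, "az": -0.114}, {"ay": -0.092, "az": -0.114}, {"ay": -0.092, "az": -0.114}, {"ay": -0.092, "az": -0.114}, {"ay": -0.092, "az": -0.114}]' | python3 -m inch
echo '[{}]' | python3 -m inch
python3 - <<'E'
from h import *
k=show(); print(r.read_state()["joints"])
T=cam("top"); im=cv2.imread("pics/top0.png"); h=cv2.cvtColor(im,cv2.COLOR_BGR2HSV).astype(int)[200:285,135:225]
b=max(blobs((h[...,1]<70)&(h[...,2]>60)),key=lambda b:b[1]); p=(np.argwhere(b[2])[:,::-1]+[135,200]).astype(np.int32)
c,rad=cv2.minEnclosingCircle(p); B=plane(T,c,65); print("bowl",c,rad,B,np.linalg.norm(plane(T,(c[0]+rad,c[1]),65)-B))
print("lip shift for lip at",B-[0,35,0],k["M"].T@(np.array([B[0],B[1]-35,145])-k["lip"]))
print(SO+SR@[45,0,0])
E
```

```text
time_s: 13.25
position: [561.8, -44.7, 205.9]
eef_rot: [-1.913, 1.717, -0.604]
force: [-0.5, 0.0, -1.8]
grip_width: 16.5
grip_force: 90.1
time_s: 13.75
position: [556.8, -47.9, 194.9]
eef_rot: [-2.265, 1.118, -0.361]
force: [-0.4, -0.0, -2.0]
grip_width: 16.6
grip_force: 90.1
time_s: 14.25
position: [557.1, -49.6, 194.4]
eef_rot: [-2.461, 0.236, -0.042]
force: [-0.1, 0.1, -1.3]
grip_width: 16.3
grip_force: 90.0
time_s: 14.35
position: [558.0, -48.9, 191.1]
eef_rot: [-2.46, 0.242, -0.036]
force: [-0.2, 1.2, -4.0]
grip_width: 16.2
grip_force: 90.0
t 14.35 tcp [557.97 -48.93 191.12] F [-0.24  1.16 -3.95] o [572.03  36.17 145.49] lip [579.99  75.02 166.75] lipbin [ 23.23  92.03 166.75] ypr [1.37 0.49 0.04]
[-0.23  0.04  0.14 -0.67 -1.71  1.52]
bowl (177.833740234375, 240.92001342773438) 32.23661422729492 [465.6  340.84  65.  ] 94.98415212216398
lip shift for lip at [465.6  305.84  65.  ] [-153.77 -144.73  149.14]
[ -0.15 -83.57  97.25]
```

```bash
echo '[{"sx": -15, "sy": -14, "sz": 15}, {"sx": -28, "sy": -26, "sz": 27}, {"sx": -28, "sy": -26, "sz": 27}, {"sx": -28, "sy": -26, "sz": 27}, {"sx": -28, "sy": -26, "sz": 27}]' | python3 -m inch
echo '[{"sx": -18, "sy": -18, "sz": 18}, {"sx": -9, "sy": -9, "sz": 8}, {}]' | python3 -m inch
python3 - <<'E'
from h import *
k=show(); print(r.read_state()["joints"])
q=SO+SR@[45,0,0]; a=-.1; print("per -0.1 pivot about lip", q-R.from_rotvec([a,0,0]).apply(q))
print("up",k["M"].T@[0,0,1])
E
```

```text
time_s: 14.85
position: [462.0, 142.2, 175.0]
eef_rot: [-2.461, 0.245, -0.048]
force: [-0.6, 1.4, -2.4]
grip_width: 16.3
grip_force: 89.7
time_s: 15.15
position: [441.7, 184.4, 172.7]
eef_rot: [-2.462, 0.238, -0.048]
force: [-0.1, -0.7, -2.2]
grip_width: 16.6
grip_force: 89.8
t 15.15 tcp [441.75 184.36 172.72] F [-0.14 -0.74 -2.22] o [456.24 269.34 127.  ] lip [464.02 308.24 148.23] lipbin [-66.43 336.57 148.23] ypr [1.37 0.49 0.03]
[ 0.29 -0.48 -0.35 -0.6  -1.41  1.1 ]
per -0.1 pivot about lip [  0.   -10.13  -7.86]
up [-0.03 -0.62 -0.78]
```

```bash
echo '[{"sy": -10.1, "sz": -7.9, "ax": -0.1}, {"sy": -10.1, "sz": -7.9, "ax": -0.1}, {"sy": -10.1, "sz": -7.9, "ax": -0.1}, {"sy": -10.1, "sz": -7.9, "ax": -0.1}, {}]' | python3 -m inch
echo '[{"sy": 9, "sz": 31}, {"sy": 9, "sz": 31}, {}, {}]' | python3 -m inch
python3 - <<'E'
from h import *
show()
E
```

```text
time_s: 15.65
position: [448.7, 203.4, 220.7]
eef_rot: [-2.863, 0.269, -0.001]
force: [-0.5, 0.3, -2.3]
grip_width: 16.3
grip_force: 89.7
time_s: 16.05
position: [446.7, 199.9, 155.9]
eef_rot: [-2.86, 0.274, -0.0]
force: [1.2, -0.2, -0.7]
grip_width: 16.4
grip_force: 89.7
t 16.05 tcp [446.67 199.89 155.94] F [ 1.19 -0.17 -0.71] o [456.14 260.65  80.19] lip [464.59 304.67  84.23] lipbin [-66.26 332.95  84.23] ypr [1.38 0.09 0.03]
```

```bash
echo '[{"sy": -10.1, "sz": -7.9, "ax": -0.1}, {"sy": -10.1, "sz": -7.9, "ax": -0.1}, {"sy": -10.1, "sz": -7.9, "ax": -0.1}, {"sy": -10.1, "sz": -7.9, "ax": -0.1}, {"sy": -10.1, "sz": -7.9, "ax": -0.1}]' | python3 -m inch
echo '[{"sy": -10.1, "sz": -7.9, "ax": -0.1}, {"sy": -10.1, "sz": -7.9, "ax": -0.1}, {"sy": -10.1, "sz": -7.9, "ax": -0.1}, {"sy": -10.1, "sz": -7.9, "ax": -0.1}, {"sy": -10.1, "sz": -7.9, "ax": -0.1}]' | python3 -m inch
echo '[{}, {}, {}]' | python3 -m inch
python3 - <<'E'
from h import *
show(); a,_=snap("top","t3");b,_=snap("scene","s3")
cv2.imwrite("pics/c5.png",np.hstack([cv2.resize(a[180:290,110:260],(400,300)),cv2.resize(b[90:210,250:410],(400,300))])[:,:,::-1])
E
```

```text
time_s: 16.55
position: [457.6, 248.2, 201.9]
eef_rot: [2.901, -0.269, -0.062]
force: [-0.2, -0.8, -2.9]
grip_width: 16.2
grip_force: 89.7
time_s: 17.05
position: [469.2, 309.2, 215.0]
eef_rot: [2.405, -0.215, -0.112]
force: [0.8, -0.5, -1.8]
grip_width: 17.0
grip_force: 89.7
time_s: 17.35
position: [468.9, 307.8, 215.2]
eef_rot: [2.408, -0.216, -0.112]
force: [-0.5, -0.1, -0.9]
grip_width: 16.7
grip_force: 89.9
t 17.35 tcp [468.85 307.75 215.16] F [-0.55 -0.06 -0.9 ] o [461.12 278.68 122.34] lip [465.51 306.17  86.98] lipbin [-65.18 334.35  86.98] ypr [ 1.41 -0.9   0.02]
```

View pics/c5.png

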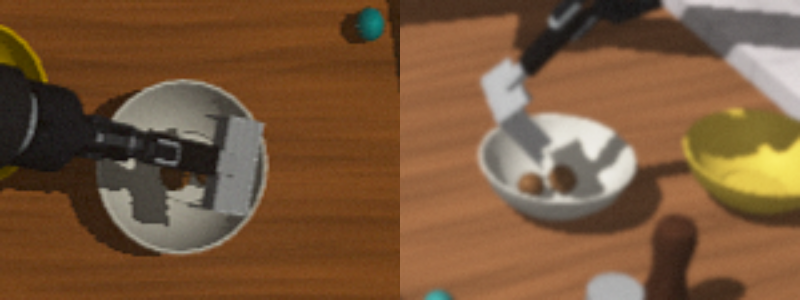

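Both nuts lie in the bowl, at (530,183) and (562,178) in the scene crop. I've now used all 10 views, so from here I'll rely on numeric checks. Next is going back for the third nut.

```bash
echo '[{"sy": 9.3, "sz": 8.9, "ax": 0.1}, {"sy": 9.3, "sz": 8.9, "ax": 0.1}, {"sy": 9.3, "sz": 8.9, "ax": 0.1}, {"sy": 9.3, "sz": 8.9, "ax": 0.1}, {"sy": 9.3, "sz": 8.9, "ax": 0.1}]' | python3 -m inch
echo '[{"sy": 9.3, "sz": 8.9, "ax": 0.1}, {"sy": 9.3, "sz": 8.9, "ax": 0.1}, {"sy": 9.3, "sz": 8.9, "ax": 0.1}, {"sy": 9.3, "sz": 8.9, "ax": 0.1}, {"sy": -7, "sz": -40}]' | python3 -m inch
echo '[{"ay": 0.0246, "az": 0.1423}, {"ay": 0.0246, "az": 0.1423}, {"ay": 0.0246, "az": 0.1423}, {"ay": 0.0246, "az": 0.1423}, {"ay": 0.0246, "az": 0.1423}]' | python3 -m inch
echo '[{"ay": 0.0246, "az": 0.1423}, {"ay": 0.0246, "az": 0.1423}, {"ay": 0.0246, "az": 0.1423}, {"ay": 0.0246, "az": 0.1423}, {}]' | python3 -m inch
cat >> h.py <<'E'
def nuts(n,roi,z,name=None):
    im,C=snap(n,name); x0,y0,x1,y1=roi; h=cv2.cvtColor(im,cv2.COLOR_RGB2HSV).astype(int)[y0:y1,x0:x1]
    m=(h[...,0]>=4)&(h[...,0]<=17)&(h[...,1]>165)&(h[...,2]>45)&(h[...,2]<130)
    out=[]
    for c,a,_ in blobs(m,15):
        p=plane(C,c+[x0,y0],z); d=p-Bc; out.append((c+[x0,y0],a,p,d@BX,d@BY))
    return out
E
python3 - <<'E'
from h import *
k=show()
for o in nuts("top",(270,163,330,250),25,"t4"): print("bin",*o)
for o in nuts("top",(148,210,208,270),25): print("bowl",*o)
print(r.read_state()["joints"])
t=Bc+5*BX+15*BY; t[2]=95
rt=R.from_euler('z',byaw).as_matrix()@SR.T
print("turn",turn(rt),"shift after turn",rt.T@(t-(np.array(r.read_state()["position"])+rt@(SO+SR@[45,0,0]))))
E
```

```text
time_s: 17.95
position: [456.3, 246.0, 201.1]
eef_rot: [2.909, -0.269, -0.061]
force: [-0.0, -0.4, -2.5]
grip_width: 16.8
grip_force: 89.8
time_s: 18.45
position: [443.0, 202.3, 197.6]
eef_rot: [-2.964, 0.286, 0.032]
force: [0.6, 2.7, -3.7]
grip_width: 16.5
grip_force: 89.7
time_s: 18.95
position: [448.8, 206.8, 208.9]
eef_rot: [-2.684, 1.324, -0.081]
force: [-0.9, -1.0, -1.4]
grip_width: 16.3
grip_force: 89.9
time_s: 19.45
position: [448.6, 207.5, 208.1]
eef_rot: [-2.226, 2.048, -0.147]
force: [0.3, -0.9, -2.0]
grip_width: 16.4
grip_force: 89.9
t 19.45 tcp [448.64 207.45 208.1 ] F [ 0.26 -0.91 -1.96] o [500.48 212.39 125.58] lip [545.3  216.18 124.3 ] lipbin [  4.25 236.14 124.3 ] ypr [ 0.08 -0.03  0.01]
bin [326.3  182.99] 291 [ 638.08 -110.08   25.  ] 60.650596023128024 -98.33043863548495
bin [280.62 189.2 ] 86 [620.69  31.45  25.  ] 58.90692662381234 44.25120365343967
bin [271.75 235.63] 121 [478.56  61.59  25.  ] -79.05728334056404 89.81384993422114
bowl [153.51 214.89] 137 [546.94 421.31  25.  ] 28.401953549851306 439.8506953601793
bowl [198.94 212.12] 69 [553.47 282.79  25.  ] 19.677162021461562 301.44910893089605
bowl [173.93 243.27] 55 [459.82 358.6   25.  ] -65.08250438164765 387.086075476119
bowl [151.8  265.02] 59 [395.62 424.8   25.  ] -121.6289173718128 459.93429561983197
[ 0.93 -0.39 -0.32  0.11 -1.54 -0.84]
turn [ 0.03  0.   -0.02] shift after turn [223.09   7.4   31.37]
```

```bash
echo '[{"ax": 0.03, "az": -0.02}, {"sx": 43, "sy": 1.5}, {"sx": 43, "sy": 1.5}, {"sx": 43, "sy": 1.5}, {"sx": 43, "sy": 1.5}]' | python3 -m inch
echo '[{"sx": 30, "sy": 1, "sz": 10}, {"sx": 13, "sz": 21}, {}, {}]' | python3 -m inch
python3 - <<'E'
from h import *
k=show();rt=R.from_euler('z',byaw).as_matrix()@SR.T; print(turn(rt))
E
```

```text
time_s: 20.05
position: [460.8, 34.5, 206.6]
eef_rot: [-2.235, 2.004, -0.179]
force: [0.7, -0.9, -1.1]
grip_width: 16.5
grip_force: 89.7
time_s: 20.45
position: [469.9, -6.7, 175.4]
eef_rot: [-2.233, 2.01, -0.179]
force: [-0.1, -0.0, -1.5]
grip_width: 16.5
grip_force: 89.6
t 20.45 tcp [469.89  -6.65 175.42] F [-0.06 -0.02 -1.52] o [523.99  -0.79  94.44] lip [568.74   3.95  94.45] lipbin [ 4.25 22.62 94.45] ypr [0.11 0.   0.  ]
[-0.  0. -0.]
```

```bash
echo '[{"sy": 5, "sz": 28}, {"sy": 5, "sz": 28}, {"sy": 3.5, "sz": 19}, {}, {}]' | python3 -m inch; echo '[{"sy": 1, "sz": 5}, {"sy": 0.5, "sz": 3}, {}]' | python3 -m inch;echo '[{"sy": 0.2, "sz": 1.2}, {}]' | python3 -m inch;  python3 - <<'E'
from h import *
show()
E
```

```text
time_s: 20.95
position: [470.6, -5.5, 100.5]
eef_rot: [-2.234, 2.007, -0.18]
force: [0.6, -0.2, -1.1]
grip_width: 16.7
grip_force: 89.6
time_s: 21.25
position: [469.9, -5.9, 90.6]
eef_rot: [-2.233, 2.01, -0.178]
force: [-0.5, 0.0, -1.9]
grip_width: 16.6
grip_force: 89.6
time_s: 21.45
position: [470.0, -6.0, 89.3]
eef_rot: [-2.233, 2.011, -0.178]
force: [0.2, -0.8, -2.3]
grip_width: 16.5
grip_force: 89.6
t 21.45 tcp [469.95  -6.05  89.33] F [ 0.22 -0.8  -2.33] o [524.01  -0.21   8.31] lip [568.76   4.51   8.29] lipbin [ 4.33 23.17  8.29] ypr [ 0.11 -0.    0.  ]
```

Now 1 mm lower, then forward about 100 mm and check where the nut is.

```bash
echo '[{"sy": 0.2, "sz": 1}, {"sy": -7.9, "sz": 1.4}, {"sy": -7.9, "sz": 1.4}, {"sy": -7.9, "sz": 1.4}, {"sy": -7.9, "sz": 1.4}]' | python3 -m inch; echo '[{"sy": -7.9, "sz": 1.4}, {"sy": -7.9, "sz": 1.4}, {"sy": -7.9, "sz": 1.4}, {"sy": -7.9, "sz": 1.4}, {"sy": -7.9, "sz": 1.4}]' | python3 -m inch
python3 - <<'E'
from h import *
show()
for o in nuts("top",(267,160,325,205),26,"t5"): print("top",*o)
for o in nuts("wrist",(50,120,250,330),26,"w8"): print("w",*o)
E
```

```text
time_s: 21.95
position: [502.9, -2.7, 88.7]
eef_rot: [-2.233, 2.011, -0.179]
force: [-1.2, 0.2, 1.4]
grip_width: 16.9
grip_force: 90.2
time_s: 22.45
position: [542.6, 1.5, 88.7]
eef_rot: [-2.233, 2.01, -0.179]
force: [-1.4, -0.2, 3.6]
grip_width: 16.5
grip_force: 90.6
t 22.45 tcp [542.57   1.54  88.7 ] F [-1.38 -0.24  3.65] o [596.66   7.37   7.7 ] lip [641.41  12.09   7.71] lipbin [77.37 22.74  7.71] ypr [0.11 0.   0.  ]
top [278.64 161.34] 89 [707.79  35.71  26.  ] 145.94814354073216 38.92566220475127
top [322.77 169.92] 79 [ 678.95 -100.38   26.  ] 102.34137636083723 -93.17400677268367
top [280.53 178.45] 86 [654.02  31.03  26.  ] 91.98482844155444 40.17288160617297
w [136.88 215.7 ] 1000 [655.45  36.59  26.  ] 94.01593413953917 45.54916234107879
w [ 59.18 224.22] 412 [732.76  58.27  26.  ] 173.24413427162537 58.610331883599706
w [155.62 274.45] 424 [637.66  91.09  26.  ] 82.31332299742154 101.66461574489487
w [ 67.42 318.21] 38 [733.16 162.44  26.  ] 185.07408024013074 162.10456785602938
w [243.77 320.22] 234 [552.61 120.28  26.  ] 0.9918776413895749 140.022374858724
```

```bash
echo '[{"sy": -7.9, "sz": 1.4}, {"sy": -7.9, "sz": 1.4}, {"sy": -7.9, "sz": 1.4}, {"sy": -7.9, "sz": 1.4}, {"sy": -7.9, "sz": 1.4}]' | python3 -m inch; echo '[{"sy": -5, "sz": 0.9}, {"sy": -3, "sz": 0.5}, {}]' | python3 -m inch; echo '[{"sy": -2, "sz": 0.3}, {}]' | python3 -m inch
python3 - <<'E'
from h import *
show()
for o in nuts("wrist",(80,120,250,330),27,"w9"): print("w",*o)
E
```

```text
time_s: 23.05
position: [582.4, 5.7, 88.7]
eef_rot: [-2.233, 2.01, -0.178]
force: [-5.7, -0.3, 14.8]
grip_width: 16.5
grip_force: 92.7
time_s: 23.35
position: [590.6, 6.6, 88.7]
eef_rot: [-2.233, 2.01, -0.179]
force: [-0.6, -0.2, 3.8]
grip_width: 16.1
grip_force: 90.4
time_s: 23.55
position: [592.0, 6.7, 88.7]
eef_rot: [-2.233, 2.011, -0.178]
force: [-1.3, 0.4, 5.2]
grip_width: 16.6
grip_force: 90.7
t 23.55 tcp [592.03   6.72  88.7 ] F [-1.3   0.39  5.22] o [646.08  12.54   7.68] lip [690.83  17.26   7.66] lipbin [127.06  22.45   7.66] ypr [ 0.11 -0.    0.  ]
w [192.99 222.97] 882 [652.78  39.05  27.  ] 91.63100019824118 48.28528926944019
w [ 85.31 214.86] 29 [753.01  48.81  27.  ] 192.32615560642907 46.98472063579334
w [102.23 228.77] 419 [737.01  59.46  27.  ] 177.59280826859944 59.32532116615738
w [179.27 276.64] 143 [663.2   92.89  27.  ] 107.89710181708237 100.65654745194507
w [244.4  317.93] 214 [600.75 122.01  27.  ] 49.02861411225338 136.45147073625992
```

The nut is about 35 mm inside the pan. I'll tilt up and lift.

```bash
echo '[{"sy": 1.5, "sz": -1.5}, {"sy": 8.1, "sz": -0.3, "ax": 0.1}, {"sy": 8.1, "sz": -0.3, "ax": 0.1}, {"sy": 8.1, "sz": -0.3, "ax": 0.1}, {}]' | python3 -m inch;  echo '[{"sy": 8.1, "sz": -0.3, "ax": 0.1}, {"sy": 8.1, "sz": -0.3, "ax": 0.1}, {}]' | python3 -m inch
echo '[{"sy": -13, "sz": -16}, {"sy": -25, "sz": -31}, {"sy": -25, "sz": -31}, {"sy": -16, "sz": -20}, {}]' | python3 -m inch
python3 - <<'E'
from h import *
k=show(); im,W=snap("wrist","w10"); h=cv2.cvtColor(im,cv2.COLOR_RGB2HSV).astype(int)
m=(h[...,0]>=4)&(h[...,0]<=17)&(h[...,1]>165)&(h[...,2]>45)&(h[...,2]<130)
for c,a,_ in blobs(m,150):
    o,d=ray(W,c); o,d=k["A"].T@(o-k["o"]),k["A"].T@d; p=o+d*(20-o[2])/d[2]
    if abs(p[0])<60 and abs(p[1])<60: print("scoop frame",c,a,p)
E
```

```text
time_s: 24.1
position: [563.6, 3.1, 81.5]
eef_rot: [-2.045, 1.838, -0.45]
force: [1.3, 0.0, -0.1]
grip_width: 16.7
grip_force: 90.4
time_s: 24.4
position: [550.5, 2.3, 75.2]
eef_rot: [-1.908, 1.718, -0.606]
force: [0.5, -0.8, -0.7]
grip_width: 16.4
grip_force: 90.0
time_s: 24.9
position: [553.6, 3.2, 206.5]
eef_rot: [-1.909, 1.719, -0.606]
force: [0.6, 0.7, -2.2]
grip_width: 16.6
grip_force: 90.1
t 24.9 tcp [553.64   3.22 206.49] F [ 0.58  0.68 -2.21] o [639.82  12.52 161.69] lip [679.05  16.63 183.36] lipbin [115.28  23.12 183.36] ypr [0.1 0.5 0. ]
scoop frame [228.04 220.98] 462 [-21.28  21.52  20.  ]
```

```bash
echo '[{"ay": -0.092, "az": -0.114}, {"ay": -0.092, "az": -0.114}, {"ay": -0.092, "az": -0.114}, {"ay": -0.092, "az": -0.114}, {"ay": -0.092, "az": -0.114}]' | python3 -m inch
echo '[{"ay": -0.092, "az": -0.114}, {"ay": -0.092, "az": -0.114}, {"ay": -0.092, "az": -0.114}, {"ay": -0.092, "az": -0.114}, {"ay": -0.092, "az": -0.114}]' | python3 -m inch
echo '[{}]' | python3 -m inch
python3 - <<'E'
from h import *
k=show(); print(k["M"].T@(np.array([465.6,306,147])-k["lip"]))
E
```

```text
time_s: 25.45
position: [548.6, -1.0, 194.4]
eef_rot: [-2.256, 1.146, -0.372]
force: [-0.2, -1.0, -2.8]
grip_width: 16.5
grip_force: 90.0
time_s: 25.95
position: [548.8, -2.6, 194.1]
eef_rot: [-2.461, 0.285, -0.058]
force: [-1.0, 1.4, -2.5]
grip_width: 16.3
grip_force: 90.0
time_s: 26.05
position: [549.6, -2.3, 190.8]
eef_rot: [-2.46, 0.291, -0.051]
force: [-0.3, 0.0, -2.8]
grip_width: 16.3
grip_force: 90.0
t 26.05 tcp [549.58  -2.27 190.77] F [-0.27  0.04 -2.83] o [566.88  81.96 144.66] lip [576.41 120.58 165.69] lipbin [ 24.68 137.71 165.69] ypr [1.33 0.49 0.04]
[-148.37 -108.28  115.2 ]
```

```bash
echo '[{"sx": -15, "sy": -11, "sz": 11}, {"sx": -30, "sy": -22, "sz": 23}, {"sx": -30, "sy": -22, "sz": 23}, {"sx": -30, "sy": -22, "sz": 23}, {"sx": -28, "sy": -20, "sz": 22}]' | python3 -m inch
echo '[{"sx": -15, "sy": -11, "sz": 13}, {}, {}]' | python3 -m inch
echo '[{"sy": -10.1, "sz": -7.9, "ax": -0.1}, {"sy": -10.1, "sz": -7.9, "ax": -0.1}, {"sy": -10.1, "sz": -7.9, "ax": -0.1}, {"sy": -10.1, "sz": -7.9, "ax": -0.1}, {}]' | python3 -m inch
python3 - <<'E'
from h import *
k=show(); print(k["M"].T@(np.array([465.6,306,84])-k["lip"]))
E
```

```text
time_s: 26.55
position: [448.6, 165.0, 177.6]
eef_rot: [-2.461, 0.293, -0.063]
force: [0.1, 1.1, -0.8]
grip_width: 16.3
grip_force: 89.7
time_s: 26.85
position: [438.4, 183.7, 175.3]
eef_rot: [-2.463, 0.289, -0.064]
force: [-0.6, 0.6, -2.3]
grip_width: 16.4
grip_force: 89.9
time_s: 27.35
position: [445.6, 203.8, 223.4]
eef_rot: [-2.862, 0.326, -0.006]
force: [0.4, 0.9, -2.4]
grip_width: 16.4
grip_force: 89.8
t 27.35 tcp [445.63 203.8  223.4 ] F [ 0.45  0.94 -2.39] o [457.15 263.64 147.2 ] lip [467.19 307.35 150.92] lipbin [-63.38 335.34 150.92] ypr [1.35 0.08 0.03]
[ 0.43 18.81 64.25]
```

```bash
echo '[{"sy": 9, "sz": 32}, {"sy": 9, "sz": 31}, {}, {}]' | python3 -m inch
echo '[{"sy": -10.1, "sz": -7.9, "ax": -0.1}, {"sy": -10.1, "sz": -7.9, "ax": -0.1}, {"sy": -10.1, "sz": -7.9, "ax": -0.1}, {"sy": -10.1, "sz": -7.9, "ax": -0.1}, {"sy": -10.1, "sz": -7.9, "ax": -0.1}]' | python3 -m inch
echo '[{"sy": -10.1, "sz": -7.9, "ax": -0.1}, {"sy": -10.1, "sz": -7.9, "ax": -0.1}, {"sy": -10.1, "sz": -7.9, "ax": -0.1}, {"sy": -10.1, "sz": -7.9, "ax": -0.1}, {"sy": -10.1, "sz": -7.9, "ax": -0.1}]' | python3 -m inch
echo '[{}, {}, {}]' | python3 -m inch
echo '[{"sy": 9.3, "sz": 8.9, "ax": 0.1}, {"sy": 9.3, "sz": 8.9, "ax": 0.1}, {"sy": 9.3, "sz": 8.9, "ax": 0.1}, {"sy": 9.3, "sz": 8.9, "ax": 0.1}, {"sy": 9.3, "sz": 8.9, "ax": 0.1}]' | python3 -m inch
echo '[{"sy": 9.3, "sz": 8.9, "ax": 0.1}, {"sy": 9.3, "sz": 8.9, "ax": 0.1}, {"sy": 9.3, "sz": 8.9, "ax": 0.1}, {"sy": 9.3, "sz": 8.9, "ax": 0.1}, {"sy": -7, "sz": -40}]' | python3 -m inch
echo '[{"ay": 0.0246, "az": 0.1423}, {"ay": 0.0246, "az": 0.1423}, {"ay": 0.0246, "az": 0.1423}, {"ay": 0.0246, "az": 0.1423}, {"ay": 0.0246, "az": 0.1423}]' | python3 -m inch
echo '[{"ay": 0.0246, "az": 0.1423}, {"ay": 0.0246, "az": 0.1423}, {"ay": 0.0246, "az": 0.1423}, {"ay": 0.0246, "az": 0.1423}, {}]' | python3 -m inch
python3 - <<'E'
from h import *
k=show()
im,T=snap("top","t6");im2,S=snap("scene","s6")
def cand(im,x0,y0,x1,y1):
    h=cv2.cvtColor(im,cv2.COLOR_RGB2HSV).astype(int)[y0:y1,x0:x1]
    return [(c+[x0,y0],a) for c,a,_ in blobs((h[...,1]>110)&(h[...,0]<18),8)]
print("top",cand(im,155,218,202,264)); print("scene",cand(im2,290,140,338,178))
print("bin",[(c,a) for c,a in cand(im,274,168,325,245)])
rt=OR; print("turn",turn(rt),"shift after turn",rt.T@(p0+[0,0,100]-r.read_state()["position"]), r.read_state()["joints"])
E
```

```text
time_s: 27.75
position: [443.3, 200.5, 157.9]
eef_rot: [-2.859, 0.331, -0.007]
force: [-0.1, -0.4, -1.4]
grip_width: 16.3
grip_force: 89.8
time_s: 28.25
position: [456.0, 248.7, 203.5]
eef_rot: [2.891, -0.325, -0.07]
force: [0.9, -0.2, -2.9]
grip_width: 16.5
grip_force: 89.7
time_s: 28.75
position: [470.0, 309.2, 216.2]
eef_rot: [2.397, -0.262, -0.132]
force: [0.6, 0.5, -1.3]
grip_width: 16.8
grip_force: 89.8
time_s: 29.05
position: [469.6, 307.8, 216.5]
eef_rot: [2.4, -0.262, -0.132]
force: [-0.1, -0.2, -0.7]
grip_width: 16.6
grip_force: 89.9
time_s: 29.55
position: [454.9, 246.4, 204.1]
eef_rot: [2.901, -0.326, -0.067]
force: [1.1, -0.6, -1.0]
grip_width: 16.4
grip_force: 89.8
time_s: 30.05
position: [439.9, 202.8, 200.3]
eef_rot: [-2.961, 0.344, 0.026]
force: [0.3, 0.8, -2.1]
grip_width: 16.7
grip_force: 89.8
time_s: 30.55
position: [445.8, 207.6, 212.1]
eef_rot: [-2.66, 1.378, -0.088]
force: [0.5, 0.3, -2.2]
grip_width: 16.4
grip_force: 90.0
time_s: 31.05
position: [445.7, 208.2, 211.1]
eef_rot: [-2.188, 2.094, -0.153]
force: [0.7, -0.4, -1.9]
grip_width: 16.7
grip_force: 89.9
t 31.05 tcp [445.68 208.2  211.11] F [ 0.7  -0.42 -1.91] o [497.66 210.87 128.58] lip [542.6  212.88 127.29] lipbin [  1.2  233.15 127.29] ypr [ 0.04 -0.03  0.  ]
top [(array([179.3 , 239.19]), np.int32(288))]
scene [(array([335.17, 140.67]), np.int32(12)), (array([313.17, 162.94]), np.int32(156)), (array([293.7, 175. ]), np.int32(47)), (array([332.54, 174.96]), np.int32(56))]
bin [(array([323.13, 176.1 ]), np.int32(52)), (array([274.46, 241.15]), np.int32(13))]
turn [0.03 0.03 0.13] shift after turn [571.49  -8.56  28.33] [ 0.94 -0.39 -0.32  0.11 -1.55 -0.89]
```

The three nuts show up as one cluster in the bowl, and the bin is empty. I'll return the scoop to the mat.

```bash
echo '[{"ax": 0.03, "ay": 0.03, "az": 0.13}, {"sx": 24}, {"sx": 47}, {"sx": 47}, {"sx": 47}]' | python3 -m inch
echo '[{"sx": 47}, {"sx": 47}, {"sx": 47}, {"sx": 47}, {"sx": 47}]' | python3 -m inch
echo '[{"sx": 47}, {"sx": 47, "sy": -4, "sz": 14}, {"sx": 47, "sy": -4, "sz": 14}, {"sx": 30}, {}]' | python3 -m inch
python3 - <<'E'
from h import *
show(); print("turn",turn(OR),"shift",OR.T@(p0+[0,0,8]-r.read_state()["position"]))
E
```

```text
time_s: 31.65
position: [430.8, 42.7, 211.2]
eef_rot: [-2.046, 2.221, -0.206]
force: [0.5, -1.7, -2.3]
grip_width: 16.4
grip_force: 89.9
time_s: 32.15
position: [410.0, -191.9, 214.1]
eef_rot: [-2.044, 2.222, -0.211]
force: [1.4, 0.1, -1.4]
grip_width: 16.5
grip_force: 89.9
time_s: 32.65
position: [406.8, -364.9, 187.5]
eef_rot: [-2.042, 2.231, -0.206]
force: [0.0, 0.8, -1.8]
grip_width: 15.9
grip_force: 89.8
t 32.65 tcp [ 406.85 -364.89  187.53] F [ 0.02  0.8  -1.85] o [ 460.75 -370.45  106.39] lip [ 505.58 -374.45  106.27] lipbin [-100.07 -346.56  106.27] ypr [-0.09 -0.   -0.01]
turn [ 0.   -0.01 -0.  ] shift [-3.08 13.99 93.52]
```

```bash
echo '[{"sx": -1, "sy": 5, "sz": 31, "ay": -0.005}, {"sx": -1, "sy": 5, "sz": 31, "ay": -0.005}, {"sx": -1, "sy": 4, "sz": 31}, {}, {}]' | python3 -m inch
echo '[{"sy": 1, "sz": 4}, {"sy": 0.4, "sz": 2.2}, {}]' | python3 -m inch
python3 - <<'E'
from h import *
show(); print("turn",turn(OR),"shift",OR.T@(p0-r.read_state()["position"]))
E
```

```text
time_s: 33.15
position: [411.5, -359.4, 95.7]
eef_rot: [-2.042, 2.22, -0.199]
force: [0.7, 0.2, -1.1]
grip_width: 16.6
grip_force: 89.8
time_s: 33.45
position: [411.4, -359.1, 88.3]
eef_rot: [-2.04, 2.221, -0.197]
force: [0.2, 0.1, -1.8]
grip_width: 16.7
grip_force: 89.8
t 33.45 tcp [ 411.44 -359.1    88.35] F [ 0.18  0.08 -1.83] o [ 465.63 -363.62    7.33] lip [ 510.46 -367.43    7.31] lipbin [ -94.44 -340.12    7.31] ypr [-0.08 -0.    0.  ]
turn [0. 0. 0.] shift [3.22 1.94 3.06]
```

```bash
echo '[{"sy": 0.4, "sz": 2}, {"sy": 0.2, "sz": 1}, {}]' | python3 -m inch; echo '[{"sy": 0.1, "sz": 0.7}, {}]' | python3 -m inch
python3 - <<'E'
from h import *
show()
E
```

```text
time_s: 33.75
position: [411.2, -359.2, 84.8]
eef_rot: [-2.04, 2.222, -0.196]
force: [-0.7, -0.9, -0.3]
grip_width: 16.4
grip_force: 90.2
time_s: 33.95
position: [411.2, -359.4, 84.7]
eef_rot: [-2.04, 2.222, -0.197]
force: [-1.0, 0.3, 3.2]
grip_width: 16.6
grip_force: 90.7
t 33.95 tcp [ 411.24 -359.43   84.69] F [-0.98  0.27  3.17] o [ 465.39 -364.01    3.65] lip [ 510.23 -367.84    3.61] lipbin [ -94.73 -340.49    3.61] ypr [-0.09 -0.    0.  ]
```

The scoop is in contact with the mat. I'll release it and retreat along the handle.

```bash
echo '[{}, {}, {}, {}, {}]' | python3 -m inch 85 20; echo '[{"sz": -15}, {"sz": -30}, {"sz": -40}, {"sz": -40}, {"sz": -20}]' | python3 -m inch;echo '[{}, {}, {}]' | python3 -m inch
python3 - <<'E'
from h import *
s=r.read_state();print(s["position"],s["force"],s["time_s"])
T,S=cam("top"),cam("scene")
a,_=snap("top","t7");b,_=snap("scene","s7");w,W=snap("wrist","w11")
b0=cv2.imread("pics/scene0.png")[:,:,::-1]
def dark(im,x0,y0,x1,y1,t): 
    q=max(blobs(im[y0:y1,x0:x1].max(2)<t),key=lambda q:q[1]); return q[0]+[x0,y0],q[1]
print("handle scene before/after",dark(b0,50,155,80,200,35),dark(b,50,155,80,200,35))
G=np.array([409,-360,103]);print("pred handle wrist",proj(W,G),"pan proj",proj(W,(465.4,-364,6)))
h=cv2.cvtColor(w,cv2.COLOR_RGB2HSV).astype(int)
u,v=proj(W,(465.4,-364,6)).astype(int)
pan=max(blobs(h[v-80:v+80,u-80:u+80,1]<40),key=lambda q:q[1]);c=pan[0]+[u-80,v-80];print("pan",c,pan[1],plane(W,c,12))
dk=dark(w,int(proj(W,G)[0])-40,int(proj(W,G)[1])-50,int(proj(W,G)[0])+40,int(proj(W,G)[1])+50,28);print("handle",dk,cross(W,dk[0],S,dark(b,50,155,80,200,35)[0]))
# bowl nuts & bowl rim
hh=cv2.cvtColor(a,cv2.COLOR_RGB2HSV).astype(int)
hb=hh[200:285,135:225];q=max(blobs((hb[...,1]<70)&(hb[...,2]>60)),key=lambda q:q[1]);p=(np.argwhere(q[2])[:,::-1]+[135,200]).astype(np.int32)
c,rad=cv2.minEnclosingCircle(p);print("bowl",plane(T,c,65),rad)
m=(hh[...,1]>110)&(hh[...,0]<18);m[:218]=0;m[264:]=0;m[:,:155]=0;m[:,202:]=0
q=blobs(m,30);print([(o[0],o[1],cv2.minAreaRect(np.argwhere(o[2])[:,::-1].astype(np.int32))) for o in q])
# bystander change
a0=cv2.imread("pics/top0.png")[:,:,::-1].astype(int)
for n,(x0,y0,x1,y1) in dict(jar=(188,130,218,168),mill=(155,145,187,185),mug=(355,120,400,168),turq=(236,130,286,200)).items(): print(n,np.abs(a0[y0:y1,x0:x1]-a[y0:y1,x0:x1]).mean())
E
```

```text
time_s: 34.45
position: [411.1, -359.0, 83.7]
eef_rot: [-2.04, 2.222, -0.196]
force: [-1.1, -0.7, 0.0]
grip_width: 84.5
grip_force: 0.0
time_s: 34.95
position: [385.8, -357.9, 232.6]
eef_rot: [-2.039, 2.221, -0.206]
force: [0.2, -0.2, 0.3]
grip_width: 84.7
grip_force: 0.0
time_s: 35.25
position: [385.6, -356.6, 225.7]
eef_rot: [-2.04, 2.222, -0.194]
force: [0.2, 0.3, -0.1]
grip_width: 85.2
grip_force: 0.0
[ 385.58 -356.57  225.74] [ 0.16  0.28 -0.08] 35.25
handle scene before/after (array([ 63.9 , 178.47]), np.int32(330)) (array([ 64.85, 178.78]), np.int32(320))
pred handle wrist [252.76 176.73] pan proj [223.24 158.63]
pan [224.11 158.72] 5358 [ 462.49 -364.77   12.  ]
handle (array([253.26, 178.91]), np.int32(841)) (array([ 409.38, -358.6 ,  101.04]), np.float64(2.5253135219777256))
bowl [466.03 341.5   65.  ] 32.253936767578125
[(array([179.48, 239.15]), np.int32(314), ((181.26153564453125, 237.79232788085938), (21.3125057220459, 24.11909294128418), 74.74488067626953))]
jar 6.446783625730994
mill 5.3203125
mug 5.374537037037037
turq 8.89447619047619
```

```bash
python3 -c "
from plant import r
print(r.job_done())"
```

```text
the job is handed in; nothing more can be done
None
```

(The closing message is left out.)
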